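# Hang the blue bin on the bench rail

## Task

Hang the blue parts bin on the free stretch of the round rail of the stand, beside the grey bin that already hangs there: keep the bin level while you hook the lip behind its back plate over the rail, then swing its front down until the back plate hangs upright, flat against the lower bar, and let go. Leave the yellow bin where it stands.

Things in the scene. Friction and masses are not known exactly. Their poses are not given: they have to be found in the camera images.
- blue_bin_grip (a point): Centre of the loose blue open bin (0.08-0.17 kg, starts level), 30 mm above its underside, x to its back, y across, z up. Parallel side walls, 46 mm over the outsides, to grip: 50 mm high from 27 mm before to 32 mm behind this point. Floor from -50 to +32 mm in x, front wall 30 mm high. Back plate leans back 25 degrees when level, top 73 mm up, with flange and down-turned lip ending at +87 mm.
- blue_bin_hook (a point): Point in the blue bin's hook: underside of the flange, midway between plate and lip; in the bin's axes 77 mm behind and 33 mm above blue_bin_grip. The hook's channel is 26 mm wide, 17 mm deep, open downward. Axes lie with the back plate: z up along it, x square to it towards the lip, y across. Bin level: z leans 25 degrees back; hung flat: z vertical.
- rail_free (a point): Top of the 12 mm round steel rail, mid free stretch, 136 mm above the bench. y left along the rail, x level to behind the stand, z up. Free from the right post (98 mm to -y) to the hung grey bin (117 mm to +y). Bins hang on the -x side, swung 25 degrees front down from level, lip against the rail's rear, hook point then about 7 mm before the rail's top. Once hooked and released, a bin swings down by itself.
- rail_stand: The fixed stand, origin on the bench under the rail's middle, 50 mm to +y of rail_free, axes as there. Grey base 150 x 330 mm, 10 mm thick, from 100 mm before to 50 mm behind the rail; posts at both ends 145 mm high. Lower bar, on which a hung bin's back plate rests: front face 20 mm before the rail's axis, 20 mm high, middle at 70 mm. A fixed grey bin hangs at its left.
- yellow_bin_grip (a point): Centre of the loose yellow bin, same shape as the blue one, likewise 30 mm above its underside. To be left alone.

How it is judged:
On the way:
1. the blue bin's lip is over the rail (rail in the hook, flange less than 11 mm above it) while the back plate still leans back more than 12 degrees (x of blue_bin_hook in the frame of rail_free between -0.018 and 0.018 m and y of blue_bin_hook in the frame of rail_free between -0.085 and 0.1 m and z of blue_bin_hook in the frame of rail_free between -0.012 and 0.011 m and angle between blue_bin_hook's own z axis and vertical above 0.21 rad), for 0.1 s.
At the end, for the whole second after the job is handed in: The blue bin hangs at rest from the rail's free stretch, its hook point within 16 mm before or behind the rail's top and within 10 mm in height, its back plate upright within 10 degrees and parallel to the rail within 10 degrees, borne by the stand and released (x of blue_bin_hook in the frame of rail_free between -0.016 and 0.016 m and y of blue_bin_hook in the frame of rail_free between -0.085 and 0.1 m and z of blue_bin_hook in the frame of rail_free between -0.012 and 0.01 m and angle between blue_bin_hook's own z axis and vertical below 0.175 rad and angle between the y axis of blue_bin_hook and the y axis of rail_free, either way round below 0.175 rad and linear speed of blue_bin below 0.03 m/s and angular speed of blue_bin below 0.2 rad/s and contact force between blue_bin and rail_stand above 0.3 N and contact force between blue_bin and the fingers below 0.1 N); the robot touches nothing.
It fails at once if the yellow bin is moved more than 30 mm (distance of yellow_bin_grip from where it was at the start of the episode above 0.03 m).
It also fails if it takes over 38 s, if anything falls off the work surface, if the arm or the gripper's body presses on something with over 40 N, if the wrist force passes 120 N, or if a joint passes its speed limit or range.

## Robot

A 7-joint arm with a two-finger parallel gripper is mounted at the origin on a cart in front of the work surface, level with it; the furniture and walls round the work are solid. World frame = base frame: x ahead of the robot, y to its left, z up, the work surface at z = 0. Lengths are in m, angles in rad, forces in N, time in s.
With the tool pointing down it reaches from about 0.4 to 0.85 m from the base axis. Payload 10.4 kg.
Tool frame: the origin (TCP) lies midway between the tips of the shut fingers; the grasp point (between the pads) lies 19 mm behind it; z points along the fingers, x is the direction in which the jaws open and shut, and the axes are right-handed (so a half turn about z gives the same grasp; the last joint's range is limited). The gripper opens to 87 mm and grips with 3 to 60 N. Pads are 19 mm wide; open, the fingers measure 117 mm over their backs; the gripper's body (75 mm by 190 mm) begins 51 mm behind the grasp point.
Start: joints at [1.254, 0.332, -0.065, 1.46, 0.022, 1.35, -0.088], TCP at [0.181, -0.598, 0.223] pointing down, gripper open.
Joint ranges: [-2.6, 2.6], [-0.5, 2.12], [-1.47, 1.34], [0.16, 2.42], [-1.27, 4.41], [0.06, 2.06], [-2.6, 2.6]. Speed limits (rad/s): [2.22, 2.22, 2.79, 2.79, 3.14, 3.14, 3.14].

## Interface

Orientations are given as a unit quaternion [x, y, z, w].
In Python, from bench import r gives the robot as it stands. The module is installed in compiled form; this text tells all that it offers.
- The arm moves only by the tool play_rows, never from a script. Its argument "commands" is a list of rows, each a list of 7 numbers: the shift along the world's x, y, z in cm, then the turn, a rotation vector about the world's x, y, z in rad, then the finger opening in cm, from 0 to 8.7. A call has 1 to 20 rows; each row shifts and turns the commanded pose from where the row before left it; what a row does not reach is not made up. A row lasts 1/8 s, in which the tool goes at most 62.5 mm and 10.7 degrees, less where a joint would pass 70% of its speed; a pose out of reach is approached as far as the arm can. A call is refused whole if a number of a shift passes 6.25 or a number of a turn 0.188, either way. A call with a gripper value outside its range is refused whole. The fingers move at their own pace and stop on an object; "grip_force" is the grip in N (left out, the last holds). Time passes only in rows, so rows that do not move let the fingers close. It gives the time, the measured TCP pose, the force and the opening at its end, in the units of the state.
- r.read_state(): the state, without advancing time (a new reading comes with each control period).
- r.camera(name): name is "scene" or "side" or "wrist"; returns a dict with "img" (420x560x3 uint8, red, green, blue), "K" (3x3 intrinsics, pixels), "camera_from_world" (4x4, takes a point from world to camera coordinates). Camera axes: x right, y down, z forward; pixel columns grow to the right and rows downward; lengths in m; the calibration is good to about 2 mm. A picture is of the moment at which its call begins. There is no depth.
- r.close_job(): hands the job in, once; it reports no verdict.
The state is a dict: "time": time; "joint_positions": joint angles; "joint_vel": joint speeds; "joint_torque": joint torques, N m; "ee_pos": TCP position; "eef_rot": TCP orientation; "ft_force": force on the tool from outside, world axes, zero at the start; "torque": the same for the moment, N m; "width": finger opening in m.
Only numpy, scipy, OpenCV 4.12 (cv2) and the standard library are available. Lean on these libraries where they do the work, as an engineer would, in place of code of your own. Each camera call takes 0.05 s, during which the arm holds its last target. There are 200 camera calls.

## Working session

There is one attempt and no reset: what is moved stays moved. The work goes in short steps, Python scripts to look and compute and a tool call to move; the robot and the scene stay as the last step left them, time stands still between calls to the robot, and variables do not carry over. Pictures are saved under pics/ and viewed, about 8 in all and at most 12, crops included, and the job is handed in when it is done.

Besides the shell and the picture viewer there is one more tool, called as a command line: name --pt "numbers of a row" for each row, then --argument value for the rest. play_rows: Moves the arm, as the interface text tells. Its arguments: {"type":"object","properties":{"commands":{"type":"array","items":{"type":"array","items":{"type":"number"}}},"grip_force":{"type":"number"}},"required":["commands"]}

```bash
mkdir -p pics
cat > h.py <<'E'
import numpy as np, cv2
from bench import r
def snap(n,f):
    c=r.camera(n); cv2.imwrite('pics/'+f,c['img'][:,:,::-1]); np.savez('pics/'+f+'.npz',**c); return c
def ray(c,u,v):
    T=c['camera_from_world'];R=T[:3,:3];o=-R.T@T[:3,3]
    return o,R.T@np.linalg.inv(c['K'])@[u,v,1]
def onz(c,u,v,z):
    o,d=ray(c,u,v); return o+d*(z-o[2])/d[2]
def proj(c,p):
    T=c['camera_from_world'];q=c['K']@(T[:3,:3]@np.array(p)+T[:3,3]); return q[:2]/q[2]
def two(c1,p1,c2,p2):
    P1=c1['K']@c1['camera_from_world'][:3];P2=c2['K']@c2['camera_from_world'][:3]
    X=cv2.triangulatePoints(P1,P2,np.array(p1,float).reshape(2,1),np.array(p2,float).reshape(2,1))[:,0]; return X[:3]/X[3]
def load(f): return dict(np.load('pics/'+f+'.npz'))
E
python3 - <<'E'
from h import *
a=snap('scene','s0.png');b=snap('side','d0.png')
for c in (a,b): print(ray(c,280,210))
s=r.read_state();print(s)
E
```

```text
(array([0.09716388, 0.6523534 , 1.14635009]), array([ 0.29889745, -0.55327929, -0.77754162]))
(array([0.33745709, 0.72904977, 0.64761075]), array([ 0.18310751, -0.8146643 , -0.55054427]))
{'time': 0.1, 'joint_positions': array([ 1.25441578,  0.33281384, -0.06471129,  1.46085959,  0.02160649,
        1.34988403, -0.08847388]), 'joint_vel': array([ 0.00090946, -0.00019977, -0.00089073, -0.00116506, -0.00036983,
       -0.00044495,  0.00247011]), 'joint_torque': array([ 2.07863472e-03, -6.24546146e+01,  2.52055790e-02, -3.90718174e+01,
       -6.12197933e-02,  3.65773437e-02,  4.67840508e-06]), 'ee_pos': array([ 0.18088494, -0.59789352,  0.22182922]), 'eef_rot': array([ 8.03002913e-01, -5.95974764e-01, -5.26643319e-04, -3.53934443e-04]), 'ft_force': array([-0.10843499, -0.88526794, -0.48885912]), 'torque': array([ 0.0051559 , -0.02899878, -0.00171452]), 'width': 0.08680076552559637}
```

View pics/s0.png

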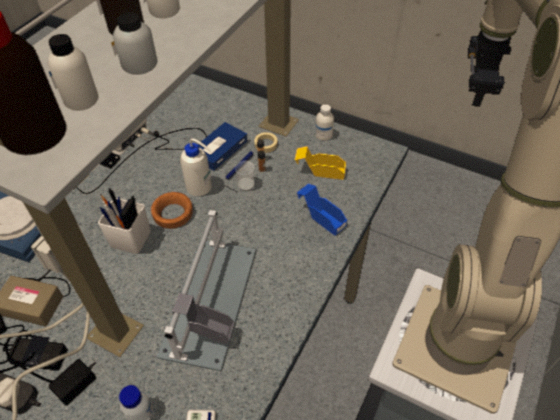

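View pics/d0.png

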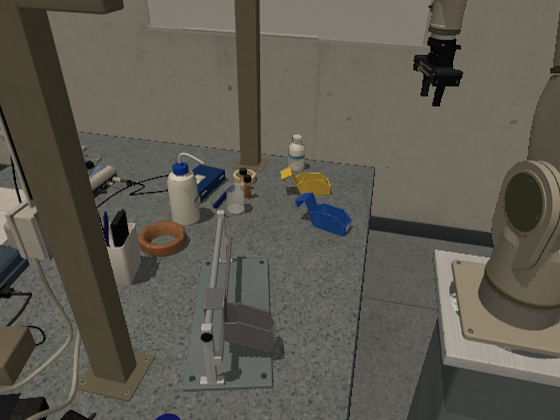

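Scene view: stand at left (rail about (212,213) to (172,350)), blue bin at (323,210), yellow at (325,163). I'll look at enlarged crops next.

Run:
```python
from h import *
def crop(f,x,y,w,h,k): 
    return cv2.resize(cv2.imread('pics/'+f)[y:y+h,x:x+w],None,fx=k,fy=k,interpolation=cv2.INTER_CUBIC)
def grid(im,x,y,k,st):
    h,w=im.shape[:2]
    for u in range((x//st+1)*st,x+w//k,st): cv2.line(im,((u-x)*k,0),((u-x)*k,6),(0,0,255),1);cv2.putText(im,str(u),((u-x)*k-10,18),0,.4,(0,0,255),1)
    for v in range((y//st+1)*st,y+h//k,st): cv2.line(im,(0,(v-y)*k),(6,(v-y)*k),(0,0,255),1);cv2.putText(im,str(v),(8,(v-y)*k+4),0,.4,(0,0,255),1)
    return im
A=grid(crop('s0.png',288,178,66,60,6),288,178,6,10)
B=grid(crop('d0.png',290,185,66,60,6),290,185,6,10)
cv2.imwrite('pics/bb.png',np.hstack([A,B]))
A=grid(crop('s0.png',155,200,110,170,3),155,200,3,20)
B=grid(crop('d0.png',175,200,110,195,3),175,200,3,20)
o=np.zeros((585,670,3),np.uint8);o[:510,:330]=A;o[:585,340:]=B
cv2.imwrite('pics/st.png',o)
```

```text
(no output)
```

View pics/bb.png

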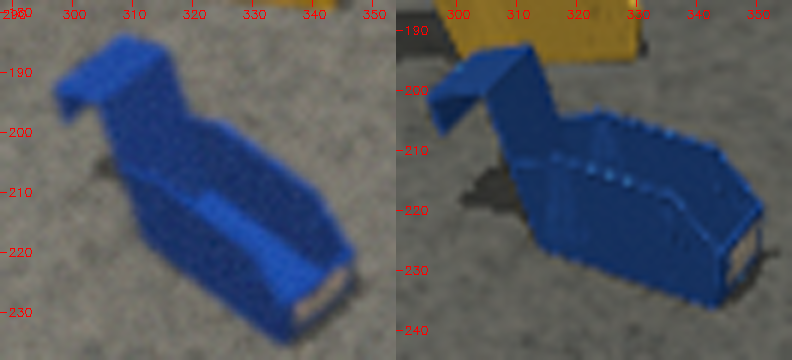

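View pics/st.png

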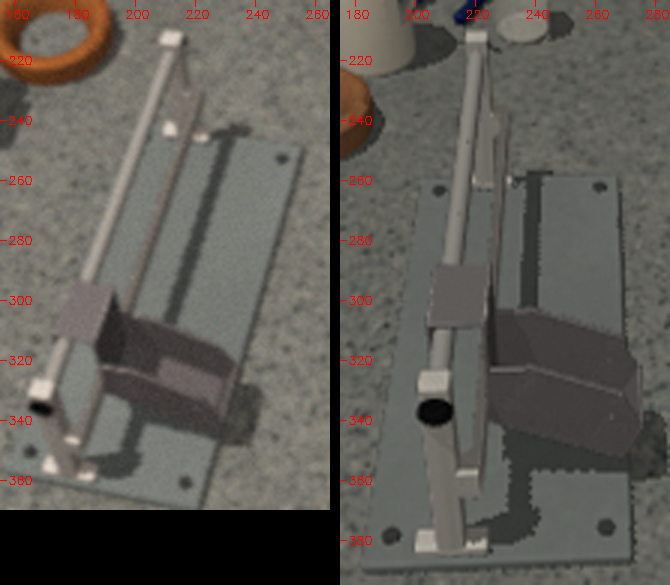

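Blue bin: near-side bottom edge in scene (312.5,218)–(336,235), in side (315,226)–(343.5,236); flange at upper left of it. Stand: post tops at scene (212,213)/(168,329), side (220,213)/(206,328); base corners in side (201,260),(268,260),(272,386),(182,389).

Run:
```python
from h import *
np.set_printoptions(precision=4,suppress=True)
a=load('s0.png');b=load('d0.png')
P=[('nb',(312.5,218),(315,226),0),('nf',(336,235),(343.5,236),0),('fl_nr',(297,193),(295.5,201),.068),('fl_fr',(309,184),(302,194.5),.068),('fl_ff',(316.5,186.5),(312.5,192.5),.073),('fl_nf',(304,195.5),(304.5,200),.073),
('postR',(211.7,212.7),(220.3,212.7),.145),('postL',(168.3,329.3),(206,327.7),.145),('baseRF',(255.7,250.7),(267.7,260),.01),('baseRB',(205,246.7),(201,260),.01)]
for n,p,q,z in P: print(n,onz(a,*p,z),onz(b,*q,z),two(a,p,b,q))
for n,q in (('bLF',(272.3,386)),('bLB',(182.3,389.3))): print(n,onz(b,*q,.01))
for c,nm,f in((a,'s','s0.png'),(b,'d','d0.png')):
    hsv=cv2.cvtColor(c['img'],cv2.COLOR_RGB2HSV); m=cv2.inRange(hsv,(20,120,60),(32,255,255));n,l,st,ce=cv2.connectedComponentsWithStats(m);i=1+st[1:,4].argmax();print('yellow',onz(c,*ce[i],.03),st[i])
```

```text
nb [ 0.4471 -0.1796  0.    ] [ 0.4474 -0.1788  0.    ] [ 0.4475 -0.1805 -0.0013]
nf [ 0.3676 -0.157   0.    ] [ 0.3706 -0.154   0.    ] [ 0.3699 -0.1621 -0.0066]
fl_nr [ 0.499  -0.1868  0.068 ] [ 0.5017 -0.179   0.068 ] [ 0.5039 -0.1958  0.0568]
fl_fr [ 0.4849 -0.23    0.068 ] [ 0.4917 -0.2144  0.068 ] [ 0.495  -0.2496  0.0451]
fl_ff [ 0.4616 -0.2272  0.073 ] [ 0.4658 -0.2231  0.073 ] [ 0.4655 -0.2339  0.0655]
fl_nf [ 0.477  -0.1837  0.073 ] [ 0.4792 -0.1816  0.073 ] [ 0.4791 -0.187   0.069 ]
postR [0.6222 0.0226 0.145 ] [0.6232 0.027  0.145 ] [0.6261 0.0184 0.1385]
postL [0.5369 0.3194 0.145 ] [0.5381 0.3234 0.145 ] [0.5412 0.3164 0.136 ]
baseRF [ 0.5263 -0.0094  0.01  ] [ 0.529  -0.0052  0.01  ] [ 0.5305 -0.0149  0.001 ]
baseRB [0.6479 0.0404 0.01  ] [0.6759 0.0322 0.01  ] [0.6585 0.039  0.0104]
bLF [0.4401 0.3043 0.01  ]
bLB [0.5817 0.3448 0.01  ]
yellow [ 0.4995 -0.35    0.03  ] [294 146  52  34 997]
yellow [ 0.4972 -0.3511  0.03  ] [280 167  51  28 784]
```

play_rows --pt "2.3 4.1 -0.3 0 0 -0.06 8.7" --pt "2.3 4.1 -0.3 0 0 -0.06 8.7" --pt "2.3 4.1 -0.3 0 0 -0.06 8.7" --pt "2.3 4.1 -0.3 0 0 -0.06 8.7" --pt "2.3 4.1 -0.3 0 0 -0.06 8.7" --pt "2.3 4.1 -0.3 0 0 -0.06 8.7" --pt "2.3 4.1 -0.3 0 0 -0.06 8.7" --pt "2.3 4.1 -0.3 0 0 -0.06 8.7" --pt "2.3 4.1 -0.3 0 0 -0.06 8.7" --pt "2.3 3.7 -0.3 0 0 -0.06 8.7" --pt "0 0 0 0 0 0 8.7" --pt "0 0 0 0 0 0 8.7"

```text
time: 1.6
ee_pos: [0.4106, -0.1927, 0.1924]
eef_rot: [-0.591, 0.807, 0.0, -0.0]
ft_force: [-0.0, -0.3, -0.7]
width: 0.0866
```

Run:
```python
from h import *
np.set_printoptions(precision=4,suppress=True)
c=snap('wrist','w1.png');s=r.read_state();print(s['ee_pos'],s['eef_rot'],s['joint_positions'],s['time'],s['ft_force'])
print(ray(c,280,210))
```

```text
[ 0.4104 -0.1931  0.1924] [-0.5906  0.8069  0.0001 -0.0002] [ 0.7786 -0.0035 -0.4344  1.912  -0.0012  1.2331 -1.5333] 1.65 [-0.5037 -0.4477 -0.6395]
(array([ 0.4755, -0.2135,  0.3546]), array([-0.2523,  0.0625, -0.9658]))
```

View pics/w1.png

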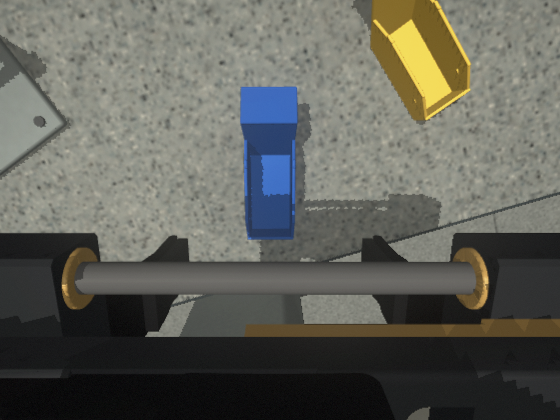

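Wrist view: the blue bin lies almost aligned under the gripper, cols 241–298, rows 87–239; stand base at left edge, yellow bin at upper right.

Run:
```python
from h import *
np.set_printoptions(precision=4,suppress=True)
c=load('w1.png')
hsv=cv2.cvtColor(c['img'],cv2.COLOR_RGB2HSV); m=cv2.inRange(hsv,(105,120,40),(125,255,255))
for v in (95,110,130,160,180,200,220,230,236): 
    u=np.where(m[v,200:340])[0]+200; print(v,u.min(),u.max())
print(np.where(m[:,272])[0][[0,-1]])
g=np.array([.410,-.192]);y=np.radians(-17.5)
X=np.array([np.cos(y),np.sin(y)]);Y=np.array([-X[1],X[0]])
for n,(bx,by,z) in {'front bot L':(-50,23,0),'front bot R':(-50,-23,0),'front top':(-50,0,30),'rim back L':(30,23,50),'rim back R':(30,-23,50),'lipend L':(87,25,55),'flangefront L':(64,25,73),'gripL':(-20,23,50),'gripR':(-20,-23,50)}.items():
    p=g+bx/1e3*X+by/1e3*Y; print(n,proj(c,[*p,z/1e3]))
```

```text
95 241 296
110 241 296
130 243 295
160 244 295
180 244 294
200 245 294
220 246 294
230 247 293
236 248 292
[ 87 238]
front bot L [252.4413 231.1109]
front bot R [294.8693 231.1153]
front top [273.5924 240.6805]
rim back L [247.5282 163.2369]
rim back R [299.4725 163.2515]
lipend L [243.3392  95.369 ]
flangefront L [242.0062 124.2367]
gripL [248.5741 217.4672]
gripR [298.4795 217.4742]
```

play_rows --pt "0.2 0.4 -3 0 0 0.01 8.7" --pt "0 0 -4 0 0 0 8.7" --pt "0 0 -4 0 0 0 8.7" --pt "0 0 -3.5 0 0 0 8.7" --pt "0 0 -2 0 0 0 8.7" --pt "0 0 -1.2 0 0 0 8.7" --pt "0 0 0 0 0 0 8.7" --pt "0 0 0 0 0 0 4" --pt "0 0 0 0 0 0 4" --pt "0 0 0 0 0 0 4" --pt "0 0 0 0 0 0 4" --pt "0 0 0 0 0 0 4" --pt "0 0 0 0 0 0 4" --pt "0 0 0 0 0 0 4" --grip_force 20

```text
time: 3.4
ee_pos: [0.413, -0.1883, 0.0157]
eef_rot: [-0.595, 0.804, -0.0, -0.0]
ft_force: [-0.3, -0.1, 1.9]
width: 0.0456
```

play_rows --pt "0 0 2 0 0 0 4" --pt "0 0 4 0 0 0 4" --pt "0 0 4 0 0 0 4" --pt "0 0 2.3 0 0 0 4" --pt "0.5 3 0 0 0 0.07 4" --pt "0.5 3.5 0 0 0 0.08 4" --pt "0.6 3.5 0 0 0 0.08 4" --pt "0.7 3.5 0 0 0 0.08 4" --pt "0.7 3.5 0 0 0 0.08 4" --pt "0.9 3.5 0 0 0 0.08 4" --pt "1 3.5 0 0 0 0.07 4" --pt "1 3.8 0 0 0 0.036 4" --pt "0 0 0 0 0 0 4" --pt "0 0 0 0 0 0 4"

```text
time: 5.15
ee_pos: [0.4712, 0.0899, 0.1378]
eef_rot: [0.799, -0.601, -0.001, 0.001]
ft_force: [-0.6, -0.2, -1.3]
width: 0.046
```

Run:
```python
from h import *
np.set_printoptions(precision=4,suppress=True)
a=snap('side','d2.png');b=snap('scene','s2.png');c=snap('wrist','w2.png');s=r.read_state();print(s['ee_pos'],s['eef_rot'],s['joint_positions'],s['width'])
A=cv2.resize(a['img'][195:345,170:304,::-1],None,fx=3,fy=3,interpolation=cv2.INTER_CUBIC)
B=cv2.resize(c['img'][:,:,::-1],(400,300))
C=cv2.resize(b['img'][205:305,165:295,::-1],(390,300),interpolation=cv2.INTER_CUBIC)
o=np.zeros((600,800,3),np.uint8);o[:450,:402]=A;o[:300,402:802]=B[:,:398];o[300:,405:795]=C
cv2.imwrite('pics/m2.png',o)
cv2.imwrite('pics/w2.png',c['img'][:,:,::-1])
```

```text
[0.4717 0.0889 0.1383] [ 0.7984 -0.6021 -0.      0.0004] [ 0.4297  0.1475 -0.7541  1.9069  0.1119  1.1299 -1.6592] 0.04590274843807106
```

View pics/m2.png

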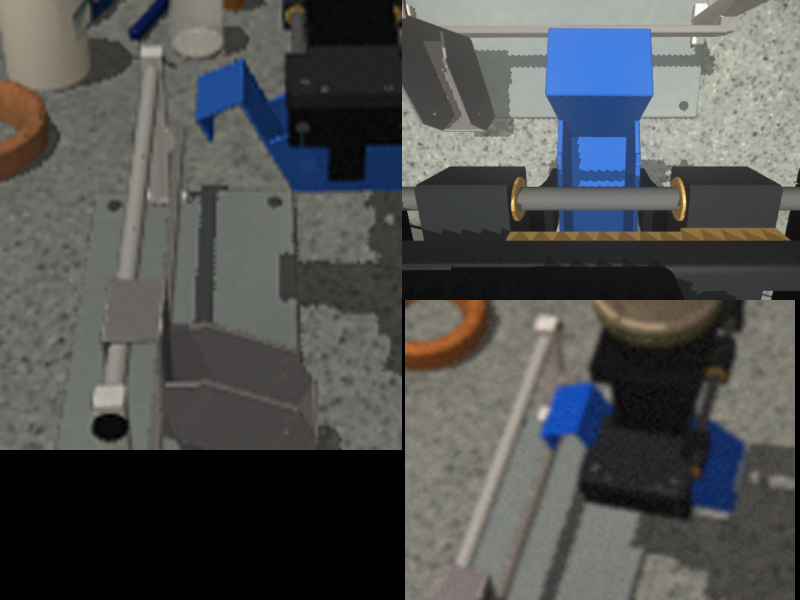

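Held bin is level, hook about 50 mm before the rail; in the wrist view (full-res) the rail lies near row 42, parallel to the flange (cols 204–349). I'll measure rail vs. flange there.

Run:
```python
from h import *
np.set_printoptions(precision=4,suppress=True)
c=load('w2.png');im=c['img']
g=cv2.cvtColor(im,cv2.COLOR_RGB2GRAY)
for u in (120,160,190,365,390,410): print(u,g[26:64:1,u])
m=cv2.inRange(cv2.cvtColor(im,cv2.COLOR_RGB2HSV),(105,120,40),(125,255,255))
for u in (215,277,340): print(u,np.where(m[:,u])[0][0])
for v in (50,90,120): q=np.where(m[v])[0];print(v,q.min(),q.max())
O=np.array([.580,.173]);Y=np.array([-.2756,.9613]);X=np.array([.9613,.2756]);R=O-.05*Y
for yy in (-.06,0,.06): print('rail axis pred',proj(c,[*(R+yy*Y),.130]))
G=np.array([.4717,.0889]);
for n,bx,by,z in (('lip end L',.087,.025,.022),('lip end R',.087,-.025,.022),('flange back top L',.090,.025,.030),('crease',.066,.025,.043),('hook',.077,0,.033)): print(n,proj(c,[*(G+bx*X+by*Y),.1383+.0143+z]))
d=G-R;print('grip in rail frame',d@X,d@Y)
a=load('d2.png');b=load('s2.png')
for n in('postR',),: pass
```

```text
120 [177 178 177 177 176 176 177 176 177 173 162 162 162 165 164 165 165 167
 166 156 133 111 111 112 114 114 129 175 174 174 175 174 173 175 174 174
 172 172]
160 [177 175 175 176 176 176 177 176 175 174 166 165 164 165 167 167 167 167
 167 155 134 116 115 114 116 119 141 177 178 176 177 177 176 176 176 176
 175 176]
190 [177 176 177 177 176 178 175 175 176 174 167 166 165 167 165 167 169 168
 168 154 131 115 115 115 115 120 140 175 176 177 177 175 174 176 175 175
 174 173]
365 [174 174 175 176 173 174 175 174 172 163 169 171 173 173 174 175 173 172
 166 141 111 111 112 112 111 124 161 174 173 174 174 173 174 175 175 175
 175 175]
390 [171 171 171 172 173 172 172 172 169 160 171 171 173 174 175 176 175 172
 165 139 109 111 112 111 110 129 175 176 175 174 173 172 172 172 173 174
 173 173]
410 [124 122 122 120 120 120 118 118 124 153 171 172 173 172 175 174 173 172
 163 138 108 110 110 111 109 173 252 252 252 252 252 252 252 251 237 199
 138 111]
215 40
277 40
340 41
50 204 348
90 202 349
120 201 350
rail axis pred [408.622 -23.104]
rail axis pred [271.0963 -23.207 ]
rail axis pred [133.5344 -23.3101]
lip end L [199.3995  59.201 ]
lip end R [346.4968  59.2996]
flange back top L [193.5105  44.7935]
crease [188.2074 123.7955]
hook [272.8091  87.5287]
grip in rail frame -0.12728674999999998 -0.000995197499999997
```

Run:
```python
from h import *
np.set_printoptions(precision=4,suppress=True)
c=load('w2.png');im=c['img'];g=cv2.cvtColor(im,cv2.COLOR_RGB2GRAY)
O=np.array([.580,.173]);Y=np.array([-.2756,.9613]);X=np.array([.9613,.2756]);R=O-.05*Y
for yy in (-.05,.05):
  for x,z in ((-.02,.08),(-.02,.06),(-.014,.08),(-.1,.01)): print(yy,x,z,proj(c,[*(R+yy*Y+x*X),z]))
# right post foot / base right-front corner: right base edge
for v in (90,110,130,150): print(v,g[v,400:500:4])
# front base edge rows near cols 380-460
for u in (370,400,440): print(u,g[130:180:2,u])
# rail in side + scene images: edges perpendicular; predicted axis pixels and row profiles
for f in ('d2.png','s2.png','d0.png','s0.png'):
    k=load(f);gg=cv2.cvtColor(k['img'],cv2.COLOR_RGB2GRAY)
    for yy in (-.06,.0,.06):
        p=proj(k,[*(R+yy*Y),.130]);u,v=int(p[0]),int(round(p[1])); print(f,yy,p,gg[v,u-7:u+9])
```

```text
-0.05 -0.02 0.08 [356.542   48.7384]
-0.05 -0.02 0.06 [349.426  54.727]
-0.05 -0.014 0.08 [357.1544  37.6751]
-0.05 -0.1 0.01 [331.8197 167.0934]
0.05 -0.02 0.08 [187.4633  48.6234]
0.05 -0.02 0.06 [195.0399  54.6228]
0.05 -0.014 0.08 [186.8229  37.5575]
0.05 -0.1 0.01 [213.6782 167.0264]
90 [114 113 112 111 110 108 111 116 114 106 150 175 178 178 181 191 176 162
 171 176 183 189 167 182 177]
110 [175 176 177 176 160 168 166 182 182 180 184 167 186 188 189 155 123 150
 154 174 170 130 154 130 159]
130 [181 181 179 180 176 173 171 177 180 197 175 172 171 135 139 166 186 171
 168 178 179 174 190 169 161]
150 [156 182 181 166 174 171 173 182 177 171 171 165 166 171 163 171 176 181
 180 170 176 181 185 175 172]
370 [180 180 179 180 179 181 180 180 180 180 180 183 184 182 184 184 176 131
 126 161 158 162 169 169 163]
400 [181 180 180 181 181 182 179 138 109 114 156 182 182 182 183 183 170 130
 182 183 191 196 182 176 174]
440 [175 177 170 153 141 144 150 153 164 175 171 167 171 174 175 175 176 170
 165 165 159 156 161 164 167]
d2.png -0.06 [219.9442 230.3897] [ 99 101  99  97 111 137 143 
[... 413 characters left out ...]
8 121 123 124]
s2.png 0.06 [190.5706 274.3516] [128 133 132 123 125 147 164 169 153 130 104 111 122 130 129 126]
d0.png -0.06 [219.9442 230.3897] [ 92  94  92  90 104 128 134 125 109  78  86 100  99  82  98 102]
d0.png 0.0 [217.74   248.9115] [ 86  85  92  90 118 132 132 123 105  73  96 110 109 105 107 106]
d0.png 0.06 [215.2474 269.8555] [ 98  99  98 111 127 133 120 114  97  63  95 100  99  99  97  98]
s0.png -0.06 [206.3882 231.675 ] [121 115 123 124 124 144 158 154 133 106 109 121 126 117 112 115]
s0.png 0.0 [198.718  252.3694] [129 121 121 116 129 143 153 161 149 127 104 109 120 122 120 123]
s0.png 0.06 [190.5706 274.3516] [125 132 129 122 122 140 160 163 148 127 103 109 117 126 123 127]
```

play_rows --pt "1.5 0.43 0 0 0 0 4" --pt "2 0.57 0 0 0 0 4" --pt "1.5 0.43 0 0 0 0 4" --pt "0.55 0.16 0 0 0 0 4" --pt "0 0 0 0 0 0 4" --pt "0 0 -1.0 0 0 0 4" --pt "0 0 -1.0 0 0 0 4" --pt "0 0 0 0 0 0 4" --pt "0 0 0 0 0 0 4"

```text
time: 6.42
ee_pos: [0.5275, 0.1057, 0.1186]
eef_rot: [0.799, -0.602, -0.0, 0.0]
ft_force: [0.8, -0.2, -1.5]
width: 0.046
```

Run:
```python
from h import *
np.set_printoptions(precision=4,suppress=True)
a=snap('side','d3.png');b=snap('scene','s3.png');s=r.read_state();print(s['ee_pos'],s['eef_rot'],s['ft_force'],s['time'])
X=np.array([.9613,.2756]);R=np.array([.5955,.1255]);d=s['ee_pos'][:2]-R
print('hook',d@X+.077,d@[-X[1],X[0]],s['ee_pos'][2]+.0143+.033-.136)
A=cv2.resize(a['img'][200:300,180:280,::-1],(400,400),interpolation=cv2.INTER_CUBIC)
C=cv2.resize(b['img'][205:305,165:265,::-1],(400,400),interpolation=cv2.INTER_CUBIC)
cv2.imwrite('pics/m3.png',np.hstack([A,C]))
```

```text
[0.5277 0.1057 0.1189] [ 0.7988 -0.6016  0.0002 -0.0002] [-0.425  -0.7174 -0.6735] 6.525
hook 0.006367323500803934 -0.0003278472200459282 0.030162297284854506
```

View pics/m3.png

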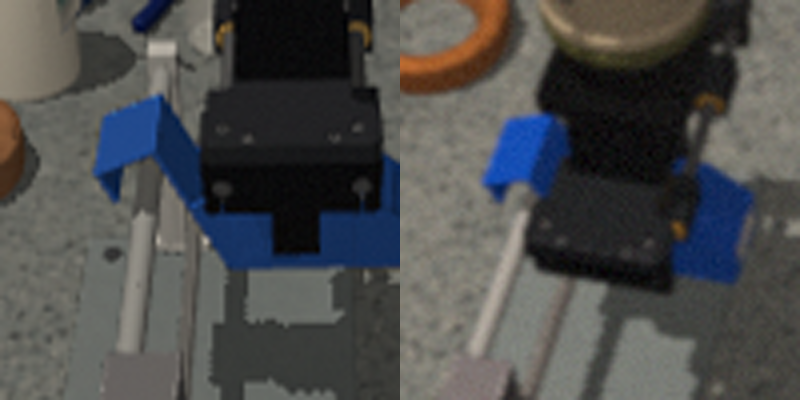

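The rail (side tile about (148,190)) runs into the open hook between plate and lip, so I'm lowering.

play_rows --pt "0 0 -0.6 0 0 0 4" --pt "0 0 -0.6 0 0 0 4" --pt "0 0 -0.6 0 0 0 4" --pt "0 0 -0.6 0 0 0 4" --pt "0 0 -0.3 0 0 0 4" --pt "0 0 0 0 0 0 4" --pt "0 0 0 0 0 0 4" --pt "0 0 0 0 0 0 4"

```text
time: 7.52
ee_pos: [0.5277, 0.1057, 0.0918]
eef_rot: [0.799, -0.602, 0.0, -0.0]
ft_force: [0.5, -0.3, -1.3]
width: 0.046
```

play_rows --pt "0.09 0.025 -0.34 0.012 -0.042 0 4" --pt "0.09 0.025 -0.34 0.012 -0.042 0 4" --pt "0.115 0.033 -0.33 0.012 -0.042 0 4" --pt "0.115 0.033 -0.33 0.012 -0.042 0 4" --pt "0.135 0.04 -0.3 0.012 -0.042 0 4" --pt "0.135 0.04 -0.3 0.012 -0.042 0 4" --pt "0.165 0.047 -0.27 0.012 -0.042 0 4" --pt "0.165 0.047 -0.27 0.012 -0.042 0 4" --pt "0 0 0 0 0 0 4" --pt "0 0 0 0 0 0 4"

```text
time: 8.78
ee_pos: [0.5379, 0.1086, 0.0671]
eef_rot: [0.787, -0.592, 0.105, -0.139]
ft_force: [0.6, -1.2, -0.7]
width: 0.046
```

Run:
```python
from h import *
np.set_printoptions(precision=4,suppress=True)
a=snap('side','d4.png');b=snap('wrist','w4.png');s=r.read_state();print(s['ee_pos'],s['eef_rot'],s['ft_force'],s['torque'],s['joint_positions'])
X=np.array([.9613,.2756]);R=np.array([.5955,.1255]);d=s['ee_pos'][:2]-R;print('tcp',d@X,d@[-X[1],X[0]],s['ee_pos'][2]-.136)
A=cv2.resize(a['img'][200:300,180:280,::-1],(400,400),interpolation=cv2.INTER_CUBIC)
C=cv2.resize(b['img'][:,:,::-1],(400,300)); C=np.vstack([C,np.zeros((100,400,3),np.uint8)])
cv2.imwrite('pics/m4.png',np.hstack([A,C]))
```

```text
[0.538  0.1088 0.0672] [ 0.7866 -0.5924  0.1048 -0.1387] [-0.2229  0.104  -0.0576] [-0.1413  0.4425  0.0198] [ 0.44    0.1658 -0.7548  2.114   0.2189  0.5653 -1.7438]
tcp -0.05984805639992898 -0.00024716946462330445 -0.06882861459143805
```

View pics/m4.png

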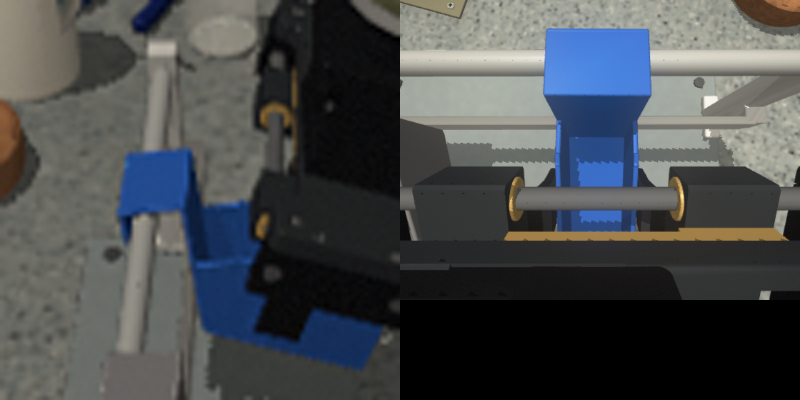

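Rail lies in the hook under the flange (side tile (155,190)), bin swung about 19°. Finishing the swing and releasing.

play_rows --pt "0.1 0.03 -0.2 0.0085 -0.03 0 4" --pt "0.08 0.02 -0.15 0.0055 -0.02 0 4" --pt "0 0 0 0 0 0 4" --pt "0 0 0 0 0 0 5.2" --pt "0 0 0 0 0 0 6" --pt "0 0 0 0 0 0 7" --pt "0 0 0 0 0 0 8.7" --pt "0 0 0 0 0 0 8.7" --pt "0 0 0 0 0 0 8.7" --pt "0 0 0 0 0 0 8.7"

```text
time: 10.12
ee_pos: [0.5394, 0.1091, 0.0632]
eef_rot: [0.783, -0.59, 0.12, -0.159]
ft_force: [-0.3, 0.3, 0.2]
width: 0.0865
```

play_rows --pt "-0.37 -0.11 0.92 0 0 0 8.7" --pt "-0.75 -0.21 1.84 0 0 0 8.7" --pt "-0.75 -0.21 1.84 0 0 0 8.7" --pt "-1.1 -0.32 2.7 0 0 0 8.7" --pt "-1.1 -0.32 2.7 0 0 0 8.7" --pt "-1.5 -0.4 3 0 0 0 8.7" --pt "-1.5 -0.4 3 0 0 0 8.7" --pt "-2 -1 2 0 0 0 8.7" --pt "-2 -2 1 0 0 0 8.7" --pt "0 0 0 0 0 0 8.7" --pt "0 0 0 0 0 0 8.7"

```text
time: 11.5
ee_pos: [0.4289, 0.0598, 0.2531]
eef_rot: [0.783, -0.589, 0.12, -0.159]
ft_force: [-0.1, -0.3, 0.7]
width: 0.0868
```

Run:
```python
from h import *
np.set_printoptions(precision=4,suppress=True)
a=snap('side','d5.png');b=snap('scene','s5.png');s=r.read_state();print(s['ee_pos'],s['width'],s['ft_force'],s['time'])
A=cv2.resize(a['img'][200:300,180:280,::-1],(400,400),interpolation=cv2.INTER_CUBIC)
C=cv2.resize(b['img'][205:305,165:265,::-1],(400,400),interpolation=cv2.INTER_CUBIC)
cv2.imwrite('pics/m5.png',np.hstack([A,C]))
for c in(a,b):
    m=cv2.inRange(cv2.cvtColor(c['img'],cv2.COLOR_RGB2HSV),(20,120,60),(32,255,255));n,l,st,ce=cv2.connectedComponentsWithStats(m);i=1+st[1:,4].argmax();print('yellow',onz(c,*ce[i],.03),st[i])
```

```text
[0.4288 0.0599 0.2528] 0.08750050777886506 [-0.1105  0.6127 -0.4262] 11.6
yellow [ 0.5136 -0.3506  0.03  ] [280 167  44  29 580]
yellow [ 0.5786 -0.3628  0.03  ] [295 146  13  14  84]
```

View pics/m5.png

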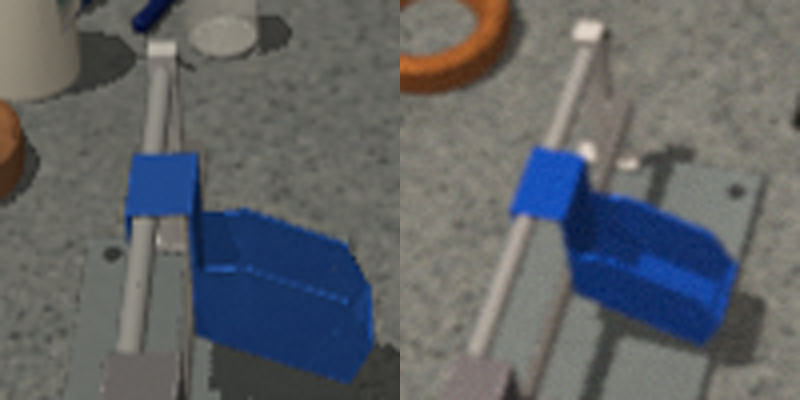

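The blue bin hangs upright on the rail, flush like the grey one. The yellow bin's visible edges (295,146 and 280,167) haven't moved; the arm now hides the rest of it.

```bash
python3 -c "
from bench import r
print(r.close_job())"
```

```text
the job is handed in; nothing more can be done
None
```

The blue bin now hangs on the free stretch of the rail beside the grey bin, released and upright, and the job is handed in at about 11.6 s.

I gripped it by its side walls and carried it level to the rail. I lowered the hook over the rail with the bin still level: by my calculation the hook point was about 6 mm behind the rail's top and 3 mm above it. Then I swung the front down about 22°, opened the fingers and backed away.

**Last checks:**
- **Bin:** the final side and scene pictures show the flange over the rail and the plate hanging like the grey bin's. I judged this by eye and did not measure the final angle or the contact with the stand.
- **Gripper:** it is open at 87 mm and clear of everything, with wrist force near zero.
- **Yellow bin:** the arm partly hid it in the last pictures, so its measured centre disagrees with the first reading. Its still-visible edges stayed within a pixel, so I take it as not moved.

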